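Hold a freshly lacquered gold knob over the light pad with tongs

TASK

The lacquer on the gold synthesiser knob on the drying board is fresh, so the robot itself must not touch that knob: pick up the sprung tongs lying on the bench, close their soft heads on the gold knob, and carry it upright to the light pad for inspection. Finish while holding it there: the program ends with the tongs in the gripper and the knob still between their heads, upright and still, about 100 mm above the middle of the pad. Don't knock the gold knob over, and leave the black knob, the red knob and the lacquer tin where they stand.

Things in the scene. Friction and masses are not known exactly. Their poses are not given: they have to be found in the camera images.
- tongs_grip (a point): Point midway between the tongs' black grips, 18 mm above the underside; axes as tongs. Each grip runs from 22 mm behind to 22 mm ahead of it, and from 5 to 31 mm above the bench. Width over the grips here: 60 mm sprung open, 34 mm with the heads on a 26 mm knob, 28 mm shut. Squeeze them together from outside, closing across the tongs.
- tongs_heads (a point): Middle of the space between the two teal heads, 85 mm ahead of tongs_grip, 18 mm above the underside; a gripped knob settles here. Each head is 36 mm high (full height of the tongs), 36 mm long, 6 mm thick, slightly hollowed inside. Least clear gap between the heads: 61 mm sprung open, 44 mm with the grips held to 52 mm, 26 mm on a knob.
- tongs_arm (a joint): How far the tongs are squeezed: 0 sprung open, about 0.26 rad closed on a 26 mm knob, at most 0.33. The spring presses each grip outward with 5 N open, 8 N on a knob, so the tongs can be lifted and carried part-closed (50 to 55 mm over the grips), and the heads follow the gripper as it closes or opens.
- tongs: Sprung tongs, 240 mm long with the ring behind the hinge, 36 mm high, 105 g, lying on edge: two upright arms with black grips and teal silicone heads open and close level, about an upright hinge barrel (18 mm across) 100 mm behind the origin. Both turn in equally. Origin at the underside, midway between the grips; x forward to the heads (middle line between the open arms), z up.
- gold_knob: Gold-coloured metal knob, ribbed upright cylinder 26 mm across and 26 mm high, 35 g, fine dark line on top, standing loose on the drying board in one of its three places. Origin at the centre of its underside, z up. Only the tongs may touch it.
- gold_knob_center (a point): Centre of the gold knob, 13 mm above its underside.
- black_knob_center (a point): Centre of the black knob, same size, white line; stands loose on the drying board about 80 mm or 160 mm from the gold one. Leave it.
- black_knob: The black knob; origin at the centre of its underside, z up.
- red_knob_center (a point): Centre of the red knob, same size, white line; stands loose on the drying board. Leave it.
- red_knob: The red knob; origin at the centre of its underside, z up.
- drying_board: Fixed pale grey drying board, 90 mm (x) by 250 mm (y), top 14 mm above the bench. Three knobs stand on it in a row along its y, about 80 mm apart. Origin at the centre of its underside; x points away from the robot.
- light_pad: Fixed flat LED light pad, white lit face in a black frame, 130 mm (x) by 170 mm (y), 8 mm thick. Origin at the centre of its underside, z up.
- lacquer_tin: Loose round lacquer tin with an orange label, 64 mm across, 68 mm high, standing on the bench beyond the work. Origin at the centre of its underside. Leave it.
There are look-alikes about, which are no part of the job. Several things have the shape of the gold_knob; the one meant has the colours described above. Of the things that look like the tongs, the larger one is meant.

How it is judged (in metres and radians):
On the way, in this order (a step that is already met when the one before it is completed fails the run):
1. the tongs are picked up by the gripper, off the bench, with the gold knob not yet touched (height (world z) of tongs_grip above 0.028 m and contact force between the fingers and tongs above 1 N and contact force between tongs and gold_knob below 0.05 N and distance of gold_knob_center from where it was at the start of the episode below 0.01 m), for 0.2 s.
2. the gold knob is pinched between both heads of the held tongs and lifted clear of the board (contact force between the fingers and tongs above 1 N and contact force between any of tongs_c2, tongs_c3 and gold_knob above 0.3 N and contact force between any of tongs_arm_c2, tongs_arm_c3 and gold_knob above 0.3 N and z of gold_knob in the frame of drying_board above 0.034 m and contact force between gold_knob and drying_board below 0.05 N), for 0.2 s.
At the end, for the whole second after the job is handed in: Tongs held in the gripper, both heads pressing on the gold knob; its centre 65 to 155 mm above the pad's underside, within 45 mm of its middle, upright within 0.3 rad, still; black and red knobs within 15 mm, tin within 20 mm of their starts (contact force between the fingers and tongs above 1 N and contact force between any of tongs_c2, tongs_c3 and gold_knob above 0.3 N and contact force between any of tongs_arm_c2, tongs_arm_c3 and gold_knob above 0.3 N and z of gold_knob_center in the frame of light_pad between 0.065 and 0.155 m and horizontal distance between gold_knob_center and light_pad below 0.045 m and angle between gold_knob's own z axis and vertical below 0.3 rad and linear speed of gold_knob below 0.03 m/s and contact force between the fingers and gold_knob below 0.05 N and contact force between tongs and light_pad below 0.05 N and height (world z) of tongs_grip above 0.05 m and distance of each of black_knob_center, red_knob_center from where it was at the start of the episode below 0.015 m and distance of lacquer_tin from where it was at the start of the episode below 0.02 m); the arm keeps its last pose, push and grip.
It fails at once if the robot itself touches the gold knob (contact force between any of the fingers, the arm and gold_knob above 0.3 N).
It fails at once if the gold knob is knocked over (angle between gold_knob's own z axis and vertical above 0.7 rad).
It fails at once if a bystander is knocked over or pushed away (angle between any of black_knob, red_knob, lacquer_tin's own z axis and vertical above 0.5 rad or distance of any of black_knob_center, red_knob_center from where it was at the start of the episode above 0.025 m or distance of lacquer_tin from where it was at the start of the episode above 0.03 m).
It also fails if it takes over 40 s, if anything falls off the work surface, if the arm or the gripper's body presses on something with over 40 N, if the wrist force passes 120 N, or if a joint passes its speed limit or range.

ROBOT

A 6-joint arm with a two-finger parallel gripper is mounted at the origin on the work surface. World frame = base frame: x ahead of the robot, y to its left, z up, the work surface at z = 0. Lengths are in mm, angles in rad, forces in N, time in s.
With the tool pointing down it reaches from about 275 to 750 mm from the base axis. Payload 10.2 kg.
Tool frame: the origin (TCP) lies between the finger pads; the fingertips stand 17 mm ahead of it and the grasp point (between the pads) lies 2 mm behind it; z points along the fingers, x is the direction in which the jaws open and shut, and the axes are right-handed (so a half turn about z gives the same grasp; the last joint's range is limited). The gripper opens to 85 mm and grips with 20 to 120 N. Pads are 22 mm wide; open, the fingers measure 114 mm over their backs; the gripper's body (76 mm by 85 mm) begins 54 mm behind the grasp point. The pads swing forward as they close: fully open they stand 13 mm farther back than shut.
Start: joints at [1.066, 0.313, 1.498, -0, 1.331, -0.223], TCP at [146.007, 504.295, 248.294] pointing down, gripper open.
Joint ranges: [-2.94, 2.94], [-0.97, 2.17], [0.19, 2.56], [-1.23, 4.37], [0.02, 3.11], [-2.88, 2.88]. Speed limits (rad/s): [2.39, 2.39, 3.01, 3.14, 3.14, 3.14].

INTERFACE

Orientations are given as a unit quaternion [x, y, z, w].
In Python, from rig import sensors, eyes, bot gives the robot as it stands.
- The arm moves only by the tool send_rows, never from a script. Its arguments are lists of equal length, an entry for each row: "xyz": the shift along the tool's x, y, z in cm, a list of three; "angular": the turn, a rotation vector about the tool's x, y, z in degrees, a list of three. A call has 1 to 5 rows; each row is the pose to reach, as a shift and turn from the pose commanded when the call began, along the tool's axes at that moment; what a row does not reach only later rows make up. A row lasts 1/10 s, in which the tool goes at most 50 mm and 8.59 degrees, less where a joint would pass 70% of its speed; a pose out of reach is approached as far as the arm can. A call with a gripper value outside its range is refused whole. "claw" is the finger opening in cm, from 0 to 8.54, set as the call begins (left out, the last holds). The fingers move at their own pace and stop on an object; "squeeze" is the grip in N (left out, the last holds). Time passes only in rows, so rows that repeat a pose let the fingers close. It gives the time, the measured TCP pose, the force and the opening at its end, in the units of the state.
- sensors.state(): the state, without advancing time (a new reading comes with each control period).
- eyes.read_camera(name): name is "scene" or "top"; returns (picture, depth): 480x640x3 uint8, red, green, blue; 480x640 float32, mm along the optical axis (not along the pixel's ray), 0 where there is no reading.
- eyes.calibration(name): a dict with "fx", "fy", "cx", "cy" (pixels), "pose" (4x4, takes a point from camera to world coordinates). Camera axes: x right, y down, z forward; pixel columns grow to the right and rows downward; lengths in mm; the calibration is good to about 2 mm. A picture is of the moment at which its call begins. calibration takes no time and is no camera call.
- bot.hand_in(): hands the job in, once; it reports no verdict.
The state is a dict: "time": time; "joint_positions": joint angles; "qd": joint speeds; "joint_efforts": joint torques, N m; "position": TCP position; "tcp_rot": TCP orientation; "force": force on the tool from outside, world axes, zero at the start; "torque": the same for the moment, N m; "grip_width": opening from 0.0 (shut) to 1.0 (fully open).
Only numpy, scipy, OpenCV 4.12 (cv2) and the standard library are available. Lean on these libraries where they do the work, as an engineer would, in place of code of your own. Each camera call takes 0.05 s, during which the arm holds its last target. There are 200 camera calls.

## Working session

There is one attempt and no reset: what is moved stays moved. The work goes in short steps, Python scripts to look and compute and a tool call to move; the robot and the scene stay as the last step left them, time stands still between calls to the robot, and variables do not carry over. Pictures are saved under pics/ and viewed, about 8 in all and at most 12, crops included, and the job is handed in when it is done.

Besides the shell and the picture viewer there is one more tool, called after ">>>" as name(argument=value, ...), one argument or row to a line, values as JSON. send_rows: Moves the arm, as the interface text tells. Its arguments: {"type":"object","properties":{"xyz":{"type":"array","items":{"type":"array","items":{"type":"number"}}},"angular":{"type":"array","items":{"type":"array","items":{"type":"number"}}},"claw":{"type":"number"},"squeeze":{"type":"number"}},"required":["xyz","angular"]}

```bash
mkdir -p pics; cat > h.py <<'E'
import numpy as np, cv2
from rig import sensors, eyes, bot
def snap(cam,tag):
    p,d=eyes.read_camera(cam); cv2.imwrite(f'pics/{tag}.png',cv2.cvtColor(p,cv2.COLOR_RGB2BGR)); np.save(f'pics/{tag}.npy',d); return p,d
def world(cam,d):
    c=eyes.calibration(cam); v,u=np.mgrid[:480,:640]
    P=np.stack([(u-c['cx'])/c['fx']*d,(v-c['cy'])/c['fy']*d,d],-1); T=np.array(c['pose'])
    return P@T[:3,:3].T+T[:3,3]
E
python3 - <<'E'
from h import *
snap('top','t0');snap('scene','s0')
for n in('top','scene'):
    c=eyes.calibration(n);print(n,c['fx'],c['cx'],c['cy'],np.round(c['pose'],3).tolist())
print(sensors.state())
E
```

```text
top 465.2554918253608 319.44568538047946 240.80453897884888 [[0.027, -0.985, 0.17, 329.254], [-0.999, -0.029, -0.013, 3.445], [0.018, -0.169, -0.985, 1167.812], [0.0, 0.0, 0.0, 1.0]]
scene 488.6899991879157 316.22905095761485 239.36169049578254 [[-0.458, 0.55, -0.699, 1228.684], [0.889, 0.265, -0.374, 363.481], [-0.02, -0.792, -0.61, 683.345], [0.0, 0.0, 0.0, 1.0]]
{'time': 0.1, 'joint_positions': array([ 1.06555820e+00,  3.13401752e-01,  1.49835690e+00, -8.59477400e-06,
        1.33101146e+00, -2.23409464e-01]), 'qd': array([-1.05064376e-03, -3.00266939e-03, -2.44561053e-04,  7.01634438e-05,
       -4.16035641e-04,  8.68906909e-04]), 'joint_efforts': array([ 2.32611041e-03, -4.12902367e+01, -2.60138798e+01, -1.52880580e-04,
        3.06128670e-03,  5.00965336e-05]), 'position': array([145.92242782, 504.09256016, 247.78993776]), 'tcp_rot': array([ 7.99409227e-01,  6.00786602e-01, -5.35597094e-04,  2.44446784e-04]), 'force': array([0.83652691, 0.40507292, 0.68695776]), 'torque': array([ 0.0372377 , -0.0185412 , -0.03429333]), 'grip_width': 0.9987671606678094}
```

View pics/t0.png

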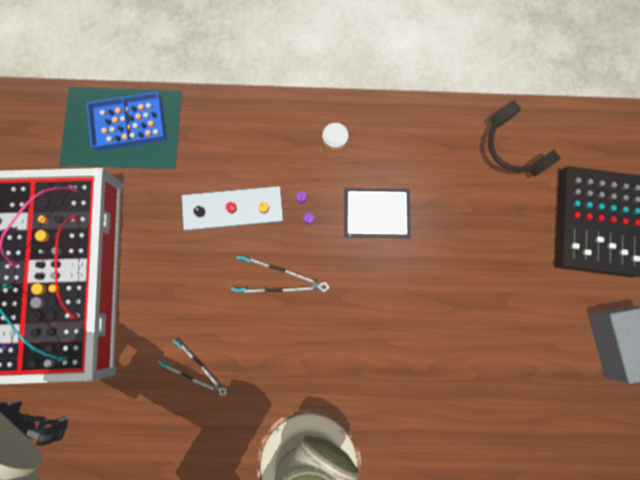

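View pics/s0.png

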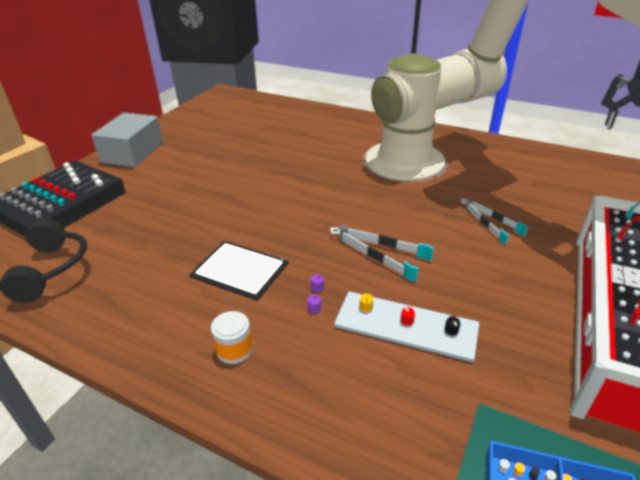

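The top view shows +x upward and +y to the left. Black, red and gold knobs are at (199,211), (231,208) and (264,208). The pad is at (377,213) and the tin at (335,135). The large tongs have their ring at (322,287) and heads at about (243,258) and (237,289). I'll enlarge this area.

```bash
python3 - <<'E'
from h import *
im=cv2.imread('pics/t0.png')[170:310,170:420]
im=cv2.resize(im,None,fx=3.2,fy=3.2,interpolation=cv2.INTER_CUBIC); cv2.imwrite('pics/t0c.png',im)
p=cv2.cvtColor(cv2.imread('pics/t0.png'),cv2.COLOR_BGR2HSV);W=world('top',np.load('pics/t0.npy'))
H,S,V=p[...,0],p[...,1],p[...,2]
m=np.zeros(H.shape,bool);m[170:310,170:420]=1
for n,k in dict(teal=(H>80)&(H<100)&(S>120),gold=(H>15)&(H<30)&(S>150)&(V>150),red=((H<4)|(H>176))&(S>190)&(V>120),black=V<50,board=(S<40)&(V>150)).items():
    nn,l,st,c=cv2.connectedComponentsWithStats((k&m).astype(np.uint8))
    for i in range(1,nn):
        if st[i,4]>15:
            q=W[l==i]; r=cv2.minAreaRect(q[:,:2].astype(np.float32))
            print(n,st[i,4],c[i].round(1),'med',np.median(q,0).round(1),'zmax',q[:,2].max().round(1),'rect',np.round(r[0],1),np.round(r[1],1),round(r[2],1))
E
```

```text
teal 28 [243.5 258.3] med [476.2 173.   35.6] zmax 40.3 rect [476.2 173.4] [30.5  7.1] 75.2
teal 30 [238.1 289.2] med [400.1 181.3  36.4] zmax 42.4 rect [399.5 181.6] [ 6.5 29.3] 2.0
gold 64 [263.  207.2] med [604.4 131.   39.9] zmax 44.9 rect [604.8 131.5] [20.5 19.7] 36.4
board 3253 [231.6 207.7] med [607.  211.5  14.3] zmax 1167.8 rect [482.9 181.1] [388.7 263.7] 15.0
board 2582 [377.  212.4] med [ 606.6 -157.3    9. ] zmax 1167.8 rect [ 492.5 -128.1] [173.3 381.8] 75.5
board 48 [258.8 262.1] med [469.1 137.9  23.6] zmax 29.7 rect [470.  136.1] [44.8  6.7] 70.3
board 86 [299.  275.8] med [438.6  36.4  23.7] zmax 34.3 rect [439.3  35.1] [70.7  9.1] 69.1
board 66 [323.  286.2] med [414.5 -23.9  18.7] zmax 39.6 rect [415.1 -24. ] [25.5 20.1] 56.4
board 89 [297.4 288.8] med [405.9  37.9  22.9] zmax 1167.8 rect [385.8  19.4] [102.4  57.8] 45.2
board 56 [254.1 290.2] med [399.3 145.6  18.1] zmax 32.0 rect [400.9 146.2] [ 7.2 47.4] 5.0
```

View pics/t0c.png

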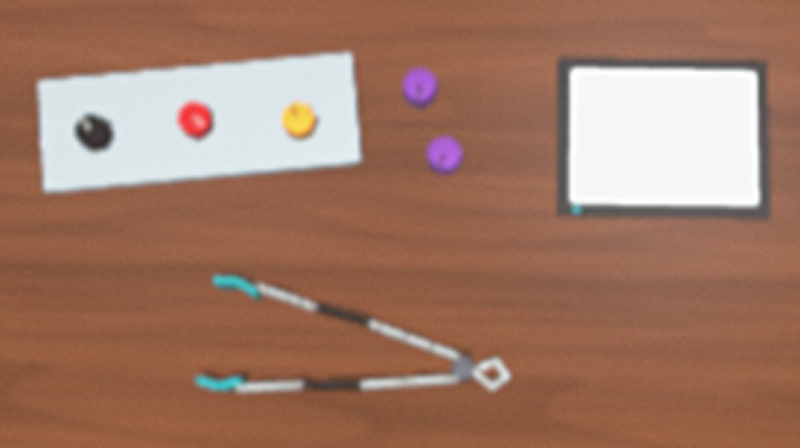

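Heads at (476,173) and (400,182), top z≈36 ✓. Gold knob at (604,131), top z≈40 (14+26 ✓). I'll refine grips, hinge, gold and pad, then move.

```bash
python3 - <<'E'
from h import *
W=world('top',np.load('pics/t0.npy')); c=eyes.calibration('top');T=np.array(c['pose'])
def at(u,v,z):
    r=T[:3,:3]@[(u-c['cx'])/c['fx'],(v-c['cy'])/c['fy'],1]; return (T[:3,3]+r*(z-T[2,3])/r[2]).round(1)
f=lambda x,y:(x/3.2+170-.35,y/3.2+170-.35)
for n,x,y,z in [('gripF',343,313,31),('gripN',331,384,31),('hinge',462,369,36),('ring',491,374,24),('headF',236,285,36),('headN',219,383,36),('gold',299,119,40),('red',195,119,40),('black',94,132,40),('pur1',420,86,26),('pur2',444,154,26),('padTL',558,58,8),('padTR',767,62,8),('padBR',768,216,8),('padBL',559,213,8)]: print(n,at(*f(x,y),z))
g=W[195:220,252:276].reshape(-1,3); g=g[(g[:,2]>37)&(g[:,2]<43)]; print(len(g),(g.min(0)+g.max(0))/2,g.min(0),g.max(0))
E
```

```text
gripF [455.9  90.8  31. ]
gripN [401.4  97.7  31. ]
hinge [415.2  -1.5  36. ]
ring [412.9 -23.9  24. ]
headF [474.4 173.   36. ]
headN [399.5 181.7  36. ]
gold [605.2 130.7  40. ]
red [602.6 211.2  40. ]
black [589.9 288.4  40. ]
pur1 [638.4  38.1  26. ]
pur2 [584.   17.4  26. ]
padTL [670.1 -71.8   8. ]
padTR [ 672.1 -241.1    8. ]
padBR [ 545.5 -241.1    8. ]
padBL [542.9 -74.9   8. ]
68 [606.04982241 132.17767105  39.95601947] [594.24539481 120.92410741  37.02055818] [617.85425    143.43123469  42.89148075]
```

>>> send_rows(
  xyz=[
    [0,0,0],
    [0,0,0],
    [0,0,0],
    [0,0,0],
    [0,0,0],
  ],
  angular=[
    [0,0,8],
    [0,0,16],
    [0,0,24],
    [0,0,32],
    [0,0,40],
  ],
  claw=8.5,
)

```text
time: 0.6
position: [145.9, 504.2, 247.9]
tcp_rot: [0.958, 0.288, -0.0, 0.0]
force: [-0.3, 0.0, 1.3]
grip_width: 0.995
```

>>> send_rows(
  xyz=[
    [0,0,0],
    [0,0,0],
    [0,0,0],
    [0,0,0],
    [0,0,0],
  ],
  angular=[
    [0,0,8],
    [0,0,16],
    [0,0,24],
    [0,0,32],
    [0,0,40],
  ],
)

```text
time: 1.1
position: [145.9, 504.2, 248.0]
tcp_rot: [0.998, -0.056, -0.0, 0.0]
force: [-0.2, 0.3, 0.1]
grip_width: 0.994
```

>>> send_rows(
  xyz=[
    [3,3.5,0],
    [6,7,0],
    [9,10.5,0],
    [12,14,0],
    [15,17.5,0],
  ],
  angular=[
    [0,0,0],
    [0,0,0],
    [0,0,0],
    [0,0,0],
    [0,0,0],
  ],
)

```text
time: 1.6
position: [276.9, 312.6, 248.2]
tcp_rot: [0.999, -0.053, -0.0, 0.0]
force: [0.9, 0.5, -0.2]
grip_width: 0.998
```

>>> send_rows(
  xyz=[
    [3,3.5,0],
    [6,7,2],
    [9,10.5,4],
    [12,14,6],
    [15,17,8],
  ],
  angular=[
    [0,0,0],
    [0,0,0],
    [0,0,0],
    [0,0,0],
    [0,0,0],
  ],
)

```text
time: 2.1
position: [408.0, 127.2, 167.6]
tcp_rot: [0.999, -0.054, 0.0, -0.0]
force: [0.3, 0.9, 0.2]
grip_width: 0.994
```

>>> send_rows(
  xyz=[
    [1.5,1.5,1],
    [2.7,3.2,3],
    [2.7,3.2,5],
    [2.7,3.2,6],
    [2.7,3.2,6],
  ],
  angular=[
    [0,0,0],
    [0,0,0],
    [0,0,0],
    [0,0,0],
    [0,0,0],
  ],
)

```text
time: 2.6
position: [430.0, 94.6, 107.3]
tcp_rot: [0.999, -0.054, -0.001, -0.0]
force: [-1.0, 0.2, 0.2]
grip_width: 0.991
```

>>> send_rows(
  xyz=[
    [-0.1,0.1,3],
    [-0.1,0.1,5],
    [-0.1,0.1,7],
    [-0.1,0.1,8.7],
    [-0.1,0.1,8.7],
  ],
  angular=[
    [0,0,0],
    [0,0,0],
    [0,0,0],
    [0,0,0],
    [0,0,0],
  ],
)

```text
time: 3.1
position: [429.0, 94.0, 20.7]
tcp_rot: [0.999, -0.053, -0.001, -0.0]
force: [-0.3, -0.4, 2.0]
grip_width: 0.992
```

>>> send_rows(
  xyz=[
    [0,0,0],
    [0,0,0],
    [0,0,0],
    [0,0,0],
    [0,0,0],
  ],
  angular=[
    [0,0,0],
    [0,0,0],
    [0,0,0],
    [0,0,0],
    [0,0,0],
  ],
  claw=5.2,
  squeeze=40,
)

```text
time: 3.6
position: [430.8, 93.7, 23.1]
tcp_rot: [0.999, -0.053, 0.002, -0.0]
force: [-0.9, 1.3, 8.8]
grip_width: 0.615
```

>>> send_rows(
  xyz=[
    [0,0,0],
    [0,0,0],
    [0,0,0],
    [0,0,-1],
    [0,0,-2],
  ],
  angular=[
    [0,0,0],
    [0,0,0],
    [0,0,0],
    [0,0,0],
    [0,0,0],
  ],
)

```text
time: 4.1
position: [429.8, 93.6, 42.6]
tcp_rot: [0.999, -0.054, 0.0, 0.0]
force: [-0.3, -0.4, -0.3]
grip_width: 0.608
```

```bash
python3 - <<'E'
from h import *
snap('top','t1');snap('scene','s1')
a=cv2.imread('pics/t1.png')[170:310,200:360];b=cv2.imread('pics/s1.png')[190:310,300:460]
a=cv2.resize(a,(640,560));b=cv2.resize(b,(640,480))
cv2.imwrite('pics/c1.png',cv2.resize(np.hstack([np.vstack([b,np.zeros((80,640,3),np.uint8)]),a]),(800,350)))
s=sensors.state();print(s['position'],s['force'],s['grip_width'])
E
```

```text
[430.58532782  93.55806645  43.05500253] [ 0.58799062 -0.21098449 -1.35523202] 0.6107515656831644
```

View pics/c1.png

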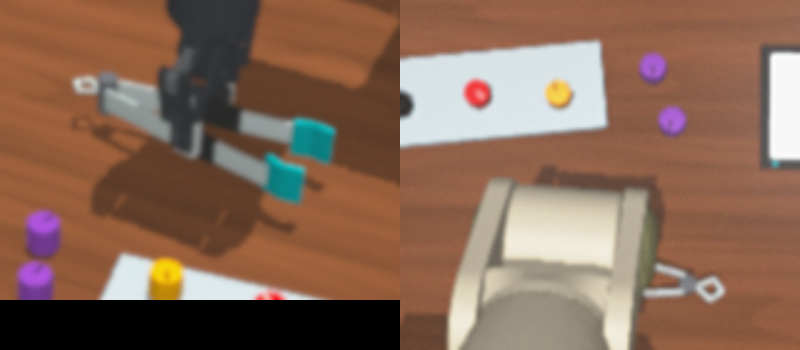

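The scene crop shows the tongs held by both grips, clear of the bench, with the heads open ahead. The top crop shows the gold knob standing at its place. Next I'll lift and swing round.

>>> send_rows(
  xyz=[
    [0,0,-3],
    [0,0,-6],
    [0,0,-9],
    [0,0,-10],
    [0,0,-11],
  ],
  angular=[
    [0,0,8.4],
    [0,0,16.8],
    [0,0,25.2],
    [0,0,33.6],
    [0,0,42],
  ],
)

```text
time: 4.7
position: [429.7, 93.6, 152.4]
tcp_rot: [0.912, -0.411, 0.001, -0.0]
force: [-0.5, 0.0, -1.7]
grip_width: 0.61
```

>>> send_rows(
  xyz=[
    [0.6,-1.8,0],
    [1.2,-3.6,0],
    [1.8,-5.4,0],
    [2.4,-7.2,0],
    [3.2,-9.2,0],
  ],
  angular=[
    [0,0,8.4],
    [0,0,16.8],
    [0,0,25.2],
    [0,0,33.6],
    [0,0,42],
  ],
)

```text
time: 5.2
position: [519.9, 131.5, 151.3]
tcp_rot: [-0.704, 0.71, 0.0, -0.0]
force: [-0.8, 0.0, -1.5]
grip_width: 0.614
```

>>> send_rows(
  xyz=[
    [0,0,0],
    [0,0,0],
    [0,0,0],
  ],
  angular=[
    [0,0,0],
    [0,0,0],
    [0,0,0],
  ],
)

```text
time: 5.5
position: [518.9, 131.0, 151.2]
tcp_rot: [-0.707, 0.707, 0.0, -0.0]
force: [0.3, -0.1, -0.6]
grip_width: 0.609
```

```bash
python3 - <<'E'
from h import *
snap('top','t2');snap('scene','s2')
a=cv2.imread('pics/t2.png')[150:290,190:350];b=cv2.imread('pics/s2.png')[180:330,300:460]
cv2.imwrite('pics/c2.png',np.hstack([cv2.resize(b,(400,375),interpolation=2),cv2.resize(a,(400,350),interpolation=2)[:375] if 0 else cv2.resize(a,(400,375),interpolation=2)]))
for n,t in(('top','t2'),('scene','s2')):
    p=cv2.cvtColor(cv2.imread(f'pics/{t}.png'),cv2.COLOR_BGR2HSV);W=world(n,np.load(f'pics/{t}.npy'));H,S,V=p[...,0],p[...,1],p[...,2]
    nn,l,st,c=cv2.connectedComponentsWithStats(((H>80)&(H<100)&(S>110)&(V>50)).astype(np.uint8))
    for i in range(1,nn):
        if st[i,4]>15:
            q=W[l==i]
            if q[:,0].max()<750 and np.median(q[:,2])>60: print(n,st[i],np.median(q,0).round(1),np.percentile(q,3,axis=0).round(1),np.percentile(q,97,axis=0).round(1))
s=sensors.state();print(s['position'],s['tcp_rot'],s['force'],s['grip_width'])
E
```

```text
top [  0 284  13   6  37] [386.5 673.6 133.5] [380.4 667.7 111.9] [390.6 696.8 161.1]
top [  0 307  67  55 272] [258.5 576.1 168.5] [232.5 534.7 110.1] [332.3 681.  216.4]
scene [625 207   9  12  54] [240.5 539.8 120.2] [232.2 536.6 110.9] [243.9 545.9 135.6]
scene [348 236  11  24 164] [606.9 104.7 151.8] [594.6 101.  133.8] [625.2 107.5 163.9]
[519.03614237 130.93647568 151.40777965] [-7.06489427e-01  7.07723586e-01  6.78927526e-05 -1.03372112e-04] [-0.18586281 -0.25401653 -0.73148344] 0.6106823817952906
```

View pics/c2.png

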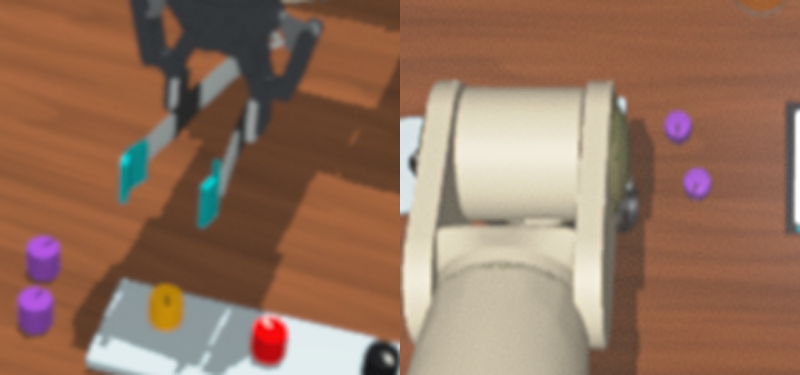

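The left (scene) crop shows both teal heads level, in front of and above the gold knob. I'll measure the second head and re-measure the gold knob from the scene camera too.

```bash
python3 - <<'E'
from h import *
p=cv2.cvtColor(cv2.imread('pics/s2.png'),cv2.COLOR_BGR2HSV);W=world('scene',np.load('pics/s2.npy'));H,S,V=p[...,0].astype(int),p[...,1],p[...,2]
m=np.zeros(H.shape,bool);m[225:275,340:395]=1
k=m&(H>75)&(H<105)&(S>100)
for n,kk in(('A',k&(np.arange(640)<366)),('B',k&(np.arange(640)>=366))):
    q=W[kk];print(n,len(q),np.median(q,0).round(1),np.percentile(q,2,axis=0).round(1),np.percentile(q,98,axis=0).round(1))
    for lo,hi in((590,600),(600,610),(610,620),(620,635)):
        r=q[(q[:,0]>=lo)&(q[:,0]<hi)]; 
        if len(r): print(lo,len(r),np.median(r[:,1]).round(1),r[:,1].min().round(1),r[:,1].max().round(1),r[:,2].min().round(1),r[:,2].max().round(1))
for n,t,c in(('scene','s0',(H<0)),):
    pp=cv2.cvtColor(cv2.imread('pics/s0.png'),cv2.COLOR_BGR2HSV);W=world('scene',np.load('pics/s0.npy'))
    k=np.zeros(H.shape,bool);k[290:320,352:380]=1;k&=(pp[...,0]>15)&(pp[...,0]<32)&(pp[...,1]>130)
    q=W[k];print('gold',len(q),np.percentile(q,2,axis=0).round(1),np.percentile(q,98,axis=0).round(1))
    t=q[q[:,2]>38];print('goldtop',len(t),(np.percentile(t,3,axis=0)+np.percentile(t,97,axis=0))/2,np.percentile(t,3,axis=0))
E
```

```text
A 169 [607.  104.7 151.8] [594.2 100.7 132.9] [625.3 107.7 164.1]
590 39 106.6 103.3 108.2 131.5 164.8
600 51 104.4 100.5 106.4 132.7 164.9
610 28 104.2 98.5 105.6 135.8 163.9
620 51 104.1 101.3 106.7 131.5 164.4
B 151 [618.4 164.8 152.5] [426.5  97.6  -1.2] [626.2 167.7 164.5]
590 10 160.8 157.8 163.1 162.2 164.9
600 19 165.1 159.8 167.9 132.3 164.0
610 49 166.4 162.3 167.9 132.3 164.3
620 66 163.4 159.5 166.3 130.8 165.1
gold 213 [557.6 113.3  -1.7] [623.2 146.8  40.6]
goldtop 73 [610.57157946 135.43730546  39.43693816] [598.81561982 125.35365406  38.08066563]
```

>>> send_rows(
  xyz=[
    [-0.15,-0.15,2],
    [-0.15,-0.15,4],
    [-0.15,-0.15,6],
    [-0.15,-0.15,8],
    [-0.15,-0.15,8],
  ],
  angular=[
    [0,0,0],
    [0,0,0],
    [0,0,0],
    [0,0,0],
    [0,0,0],
  ],
)

```text
time: 6.1
position: [519.5, 132.4, 69.4]
tcp_rot: [-0.706, 0.708, 0.002, -0.002]
force: [-0.2, 0.4, -1.2]
grip_width: 0.607
```

>>> send_rows(
  xyz=[
    [0,0,0],
    [0,0,0],
  ],
  angular=[
    [0,0,0],
    [0,0,0],
  ],
)

```text
time: 6.3
position: [521.6, 132.6, 72.6]
tcp_rot: [-0.706, 0.708, -0.001, 0.001]
force: [-0.1, -0.1, -0.2]
grip_width: 0.611
```

```bash
python3 - <<'E'
from h import *
snap('scene','s3')
b=cv2.imread('pics/s3.png')[240:340,330:450]
cv2.imwrite('pics/c3.png',cv2.resize(b,(720,600),interpolation=2))
p=cv2.cvtColor(cv2.imread('pics/s3.png'),cv2.COLOR_BGR2HSV);W=world('scene',np.load('pics/s3.npy'));H,S,V=p[...,0].astype(int),p[...,1],p[...,2]
k=(H>75)&(H<105)&(S>100)&(abs(W[...,0]-610)<40)&(abs(W[...,1]-131)<45)&(W[...,2]>45)
for n,kk in(('A',k&(W[...,1]<131)),('B',k&(W[...,1]>=131)),('gold',(H>12)&(H<32)&(S>130)&(abs(W[...,0]-605)<30)&(abs(W[...,1]-131)<28)&(W[...,2]>16)&(W[...,2]<45))):
    q=W[kk];print(n,len(q),np.median(q,0).round(1),np.percentile(q,2,axis=0).round(1),np.percentile(q,98,axis=0).round(1))
q=q[q[:,2]<36]
# cylinder side: fit circle r=13
from scipy.optimize import least_squares
r=least_squares(lambda c:np.hypot(q[:,0]-c[0],q[:,1]-c[1])-13,[600,128],loss='soft_l1');print('cyl',len(q),r.x,r.cost)
s=sensors.state();print(s['position'],s['force'],s['grip_width'])
E
```

```text
A 164 [609.8 106.5  72.2] [595.9 102.1  52.1] [628.6 109.7  86. ]
B 126 [621.1 166.4  74.3] [596.3 160.4  53.6] [628.1 169.2  86. ]
gold 204 [616.6 136.9  36.9] [599.3 125.3  18.4] [622.8 147.6  40.8]
cyl 97 [630.37378306 143.02090102] 226.70781477527458
[521.58543836 132.62364159  72.5221803 ] [ 0.92074657  0.51674559 -0.05486171] 0.6080888671014293
```

View pics/c3.png

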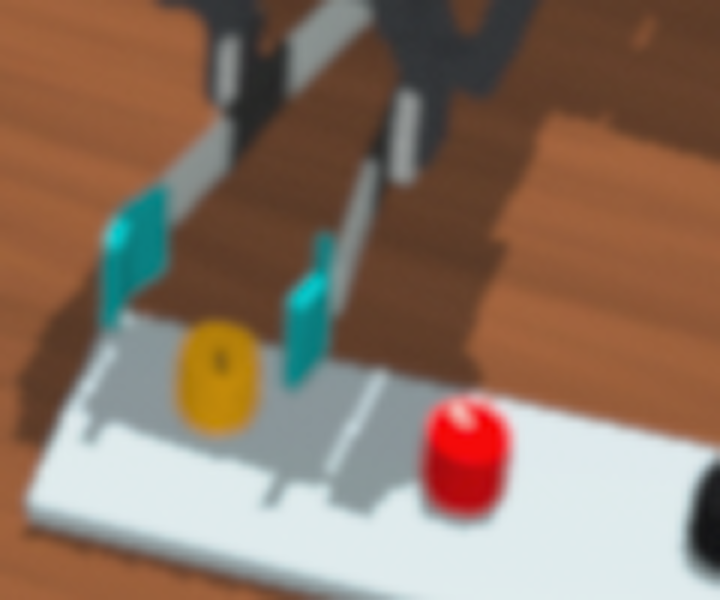

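The picture shows the gold knob (crop 217,375) midway between the two heads and below them. The scene-camera offset is about (0, +1.5) mm and the top camera about (-1, -1), so both are well inside the 9 mm clearance. I'll go straight down and close.

>>> send_rows(
  xyz=[
    [0,0,1],
    [0,0,1.7],
    [0,0,2.4],
    [0,0,3.0],
    [0,0,3.0],
  ],
  angular=[
    [0,0,0],
    [0,0,0],
    [0,0,0],
    [0,0,0],
    [0,0,0],
  ],
)

```text
time: 6.85
position: [520.5, 132.6, 40.2]
tcp_rot: [-0.706, 0.708, 0.001, -0.001]
force: [-0.1, 0.1, -1.3]
grip_width: 0.61
```

>>> send_rows(
  xyz=[
    [0,0,0],
    [0,0,0],
    [0,0,0],
    [0,0,0],
    [0,0,0],
  ],
  angular=[
    [0,0,0],
    [0,0,0],
    [0,0,0],
    [0,0,0],
    [0,0,0],
  ],
  claw=4.2,
)

```text
time: 7.35
position: [521.1, 132.6, 41.4]
tcp_rot: [-0.706, 0.708, -0.0, 0.0]
force: [0.2, 0.5, -1.7]
grip_width: 0.495
```

```bash
python3 - <<'E'
from h import *
snap('scene','s4')
b=cv2.imread('pics/s4.png')[240:340,330:450]
cv2.imwrite('pics/c4.png',cv2.resize(b,(720,600),interpolation=2))
s=sensors.state();print(s['position'],s['force'],s['grip_width'])
E
```

```text
[521.07434176 132.62518249  41.39752544] [ 0.12667347  0.08162569 -1.50441921] 0.4930138635372879
```

View pics/c4.png

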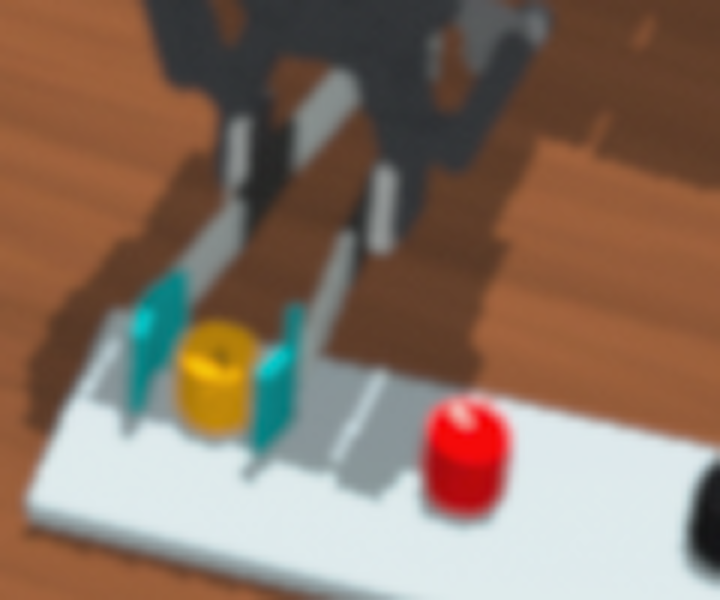

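The knob (crop 217,375) stands between the heads with gaps on both sides. Now I'll close on it.

>>> send_rows(
  xyz=[
    [0,0,0],
    [0,0,0],
    [0,0,0],
    [0,0,0],
    [0,0,0],
  ],
  angular=[
    [0,0,0],
    [0,0,0],
    [0,0,0],
    [0,0,0],
    [0,0,0],
  ],
  claw=2.8,
  squeeze=40,
)

```text
time: 7.9
position: [521.1, 132.6, 41.4]
tcp_rot: [-0.706, 0.708, -0.0, 0.0]
force: [-0.3, 0.2, 0.9]
grip_width: 0.386
```

>>> send_rows(
  xyz=[
    [0,0,0],
    [0,0,0],
    [0,0,-0.5],
    [0,0,-1],
    [0,0,-1.5],
  ],
  angular=[
    [0,0,0],
    [0,0,0],
    [0,0,0],
    [0,0,0],
    [0,0,0],
  ],
)

```text
time: 8.4
position: [521.0, 132.6, 56.8]
tcp_rot: [-0.706, 0.708, 0.0, -0.0]
force: [-0.3, 0.4, -0.5]
grip_width: 0.389
```

>>> send_rows(
  xyz=[
    [0,0,-1],
    [0,0,-2],
    [0,0,-3],
    [0,0,-4],
    [0,0,-4],
  ],
  angular=[
    [0,0,0],
    [0,0,0],
    [0,0,0],
    [0,0,0],
    [0,0,0],
  ],
)

```text
time: 8.9
position: [521.8, 132.7, 98.0]
tcp_rot: [-0.706, 0.708, -0.001, 0.001]
force: [-0.5, -0.4, -1.1]
grip_width: 0.391
```

```bash
python3 - <<'E'
from h import *
snap('scene','s5')
b=cv2.imread('pics/s5.png')[220:340,310:454]
cv2.imwrite('pics/c5.png',cv2.resize(b,(720,600),interpolation=2))
s=sensors.state();print(s['position'],s['force'],s['grip_width'])
E
```

```text
[521.33455289 132.65583852  97.00524505] [ 0.36499027 -0.29663964 -1.67636423] 0.3876283410493718
```

View pics/c5.png

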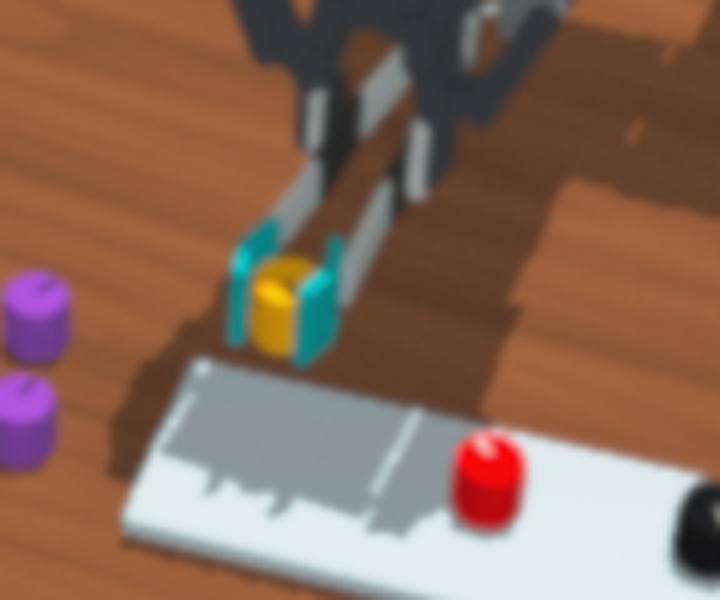

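The gold knob is upright between the heads, clear of the board, and red and black are undisturbed. Now I'll carry it to the pad, 290 mm towards -y.

>>> send_rows(
  xyz=[
    [0.5,0,-0.5],
    [1.5,0,-1.2],
    [3,0,-2],
    [5,0,-2.4],
    [7,0,-2.4],
  ],
  angular=[
    [0,0,0],
    [0,0,0],
    [0,0,0],
    [0,0,0],
    [0,0,0],
  ],
)

```text
time: 9.45
position: [521.2, 60.8, 121.4]
tcp_rot: [-0.706, 0.708, -0.001, 0.0]
force: [0.2, -0.2, -2.4]
grip_width: 0.384
```

>>> send_rows(
  xyz=[
    [2,0,0],
    [4,0,0],
    [6,0,0],
    [8,0,0],
    [10,0,0],
  ],
  angular=[
    [0,0,0],
    [0,0,0],
    [0,0,0],
    [0,0,0],
    [0,0,0],
  ],
)

```text
time: 9.95
position: [520.4, -39.4, 120.9]
tcp_rot: [-0.706, 0.708, -0.0, 0.0]
force: [-0.0, 0.2, -1.0]
grip_width: 0.384
```

>>> send_rows(
  xyz=[
    [2,0,0],
    [4,0,0],
    [6,0,0],
    [7.5,0,0],
    [8.5,0,0],
  ],
  angular=[
    [0,0,0],
    [0,0,0],
    [0,0,0],
    [0,0,0],
    [0,0,0],
  ],
)

```text
time: 10.45
position: [520.2, -124.1, 120.6]
tcp_rot: [-0.706, 0.708, -0.0, 0.0]
force: [0.3, 0.4, -0.9]
grip_width: 0.389
```

>>> send_rows(
  xyz=[
    [1,0,0],
    [2,0,0],
    [2.7,0,0],
    [3.2,0,0],
    [3.5,0,0],
  ],
  angular=[
    [0,0,0],
    [0,0,0],
    [0,0,0],
    [0,0,0],
    [0,0,0],
  ],
)

```text
time: 10.95
position: [520.3, -157.7, 120.3]
tcp_rot: [-0.706, 0.708, 0.0, -0.0]
force: [0.6, 0.4, -1.9]
grip_width: 0.386
```

>>> send_rows(
  xyz=[
    [0,0,0],
    [0,0,0],
    [0,0,0],
    [0,0,0],
    [0,0,0],
  ],
  angular=[
    [0,0,0],
    [0,0,0],
    [0,0,0],
    [0,0,0],
    [0,0,0],
  ],
)

```text
time: 11.45
position: [520.3, -157.3, 120.3]
tcp_rot: [-0.706, 0.708, -0.0, 0.0]
force: [1.1, 0.0, -1.2]
grip_width: 0.383
```

```bash
python3 - <<'E'
from h import *
snap('scene','s6');snap('top','t6')
a=cv2.imread('pics/t6.png')[150:290,180:420];b=cv2.imread('pics/s6.png')[190:350,190:490]
cv2.imwrite('pics/c6.png',np.vstack([cv2.resize(b,(560,299),interpolation=2),cv2.resize(a,(560,300),interpolation=2)]))
p=cv2.cvtColor(cv2.imread('pics/s6.png'),cv2.COLOR_BGR2HSV);W=world('scene',np.load('pics/s6.npy'));H,S,V=p[...,0].astype(int),p[...,1],p[...,2]
for n,k in (('teal',(H>75)&(H<105)&(S>100)&(W[...,2]>60)),('gold',(H>12)&(H<32)&(S>130)&(W[...,2]>60))):
    q=W[k&(abs(W[...,0]-610)<50)&(abs(W[...,1]+157)<60)];print(n,len(q),np.median(q,0).round(1),np.percentile(q,3,axis=0).round(1),np.percentile(q,97,axis=0).round(1))
s=sensors.state();print(s['position'],s['force'],s['grip_width'],abs(s['qd']).max())
E
```

```text
teal 243 [ 615.  -140.   119.9] [ 597.2 -169.9   99.6] [ 625.8 -135.9  130. ]
gold 69 [ 619.4 -157.3  112.1] [ 603.5 -165.1   94. ] [ 622.  -151.7  118.4]
[ 520.32467009 -157.3011841   120.291869  ] [ 0.62391592 -0.13017042 -1.71718741] 0.3873490609536727 0.0016206974646455806
```

View pics/c6.png

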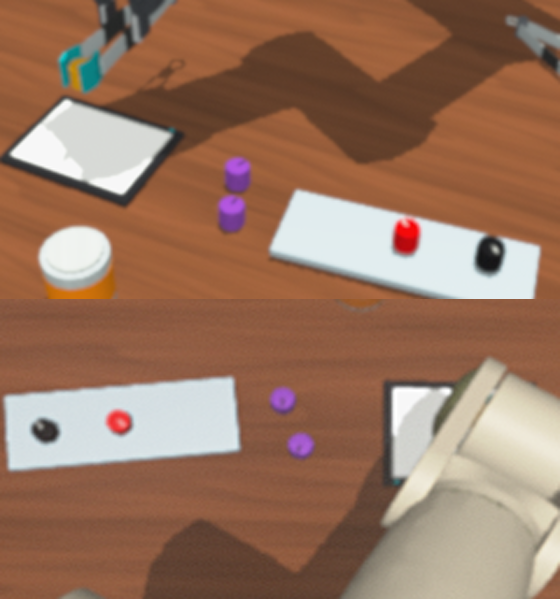

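The pictures show the knob upright in the heads over the pad. It measures about (608, -157), centre z≈105, against a pad middle of (607, -157). The arm is still, and red, black and tin stand in place. Handing in.

```bash
python3 -c "
from h import *
print(bot.hand_in())"
```

```text
the job is handed in; nothing more can be done
None
```

The job is handed in at about 11.5 s of the 40 s: the tongs are in the gripper and hold the gold knob upright over the light pad. No verdict was reported.

**What I did:** I picked up the larger tongs, lifted them part-closed at about 52 mm and swung them round over the board. I lowered the heads around the gold knob, closed on it, lifted it clear and carried it to the pad.

**Last checks:**
- **Knob position:** its centre is at about (608, -157, 105) mm, and the pad's middle is at (607, -157).
- **Stillness:** all joint speeds are below 0.002 rad/s, and the grip opening is holding steady at 0.387, about 33 mm over the grips, against 34 mm expected.
- **Bystanders:** the red and black knobs and the tin look to be where they started. I judged this by eye and did not measure it again.

**Disagreements:** the two cameras differed by about 4–5 mm on where the gold knob stood. I split the difference, which was within the 9 mm clearance on each side. One circle fit of the knob failed and I did not use it. Contact forces on the knob cannot be read directly, so I inferred the pinch from the lift and the steady grip.

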